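Slide the bell away and pop the push-to-open cupboard door

TASK

Open the little blue-fronted push-to-open cupboard on the counter. First push the desk bell along the counter, never lifting or tipping it, until it is out of the way of the door's swing; then press the shut door in (the steel disc marks the spot) until its catch lets go, and back off so that the spring swings the door ajar without hitting the bell. Leave the other loose things on the counter where they are.

Things in the scene. Friction and masses are not known exactly. Their poses are not given: they have to be found in the camera images.
- cupboard: low pale wooden cupboard fixed on the counter, 140 mm deep (x), 220 wide (y), 110 high, without its door. Origin: centre of its underside; its -x points out of the front towards the robot, +y to the left along the front. The blue door covers the whole front: its outer face, shut, lies at x = -82 mm, from y = -105 to +107 mm, 7 to 107 mm above the counter
- door_hinge (a point): point on the door's upright hinge line at the right end of the cupboard's front (x = -70, y = -105 mm in the cupboard's frame), half-way up the door; the free edge is 212 mm to the left of it. The door has no handle
- door (a joint): opening angle of the blue door (rad): 0 shut and latched, positive swung out towards the robot, negative pushed in (bottoms at -0.028). Pushed in 3 to 5 mm at the steel disc (3 to 5 N, until it bottoms) the catch lets go; once no longer held, a light spring swings the door to about 0.45 rad in a second, its free edge 90 mm forward. The catch does not hold again
- press_spot (a point): centre of the steel disc (22 mm across) on the outer face of the door, where to push, 20 mm in from the free edge and 73 mm above the counter; moves with the door
- bell_mid (a point): centre of the chrome desk bell with black base, half-way up: a round bell 83 mm across and 60 mm high that stands loose on the counter in front of the door (0.2 to 0.4 kg, slides when pushed low down)
- card_reader: card reader lying on the counter, 100x66x19 mm, loose, to be left alone; origin at the centre of its underside
- coin_roll0: orange coin roll lying on the counter, 21x74x21 mm, loose, to be left alone; origin under its centre
- coin_roll1: green coin roll lying on the counter, 21x74x21 mm, loose, to be left alone; origin under its centre
- binder_clip: black binder clip on the counter, 32x52x15 mm, loose, to be left alone; origin under its centre
- salt_shaker: salt shaker standing on the counter, 42 mm across, 85 mm high, loose, to be left alone; origin at the centre of its underside
Mind the look-alikes: they are no part of the job. What is meant by the part that bears bell_mid is not green, and is the smaller of those in its own colour.

How it is judged:
On the way, in this order (a step that is already met when the one before it is completed fails the run):
1. the bell has been slid at least 40 mm while the door is still shut (distance of bell_mid from where it was at the start of the episode above 0.04 m and value of joint door below 0.03 rad), for 0.2 s.
2. the door has been pushed in (value of joint door below -0.008 rad), for 0.02 s.
3. the door has sprung ajar (value of joint door above 0.3 rad), for 0.1 s.
At the end, for the whole second after the job is handed in: the door stands ajar on its spring at rest, at 0.3 to 0.7 rad, and the bell stands upright on the counter (centre within 5 mm of its standing height, tilt under 0.1 rad) (value of joint door between 0.3 and 0.7 rad and velocity of joint door between -0.1 and 0.1 rad/s and height (world z) of bell_mid between 0.025 and 0.035 m and angle between bell_mid's own z axis and vertical below 0.1 rad); the robot touches nothing.
It fails at once if the swinging door strikes the bell (value of joint door above 0.03 rad and contact force between door and bell above 0.3 N).
It fails at once if the bell is lifted more than 12 mm or tipped more than 0.35 rad (height (world z) of bell_mid above 0.042 m or angle between bell_mid's own z axis and vertical above 0.35 rad).
It fails at once if another thing on the counter is moved more than 30 mm (distance of any of card_reader, coin_roll0, coin_roll1, binder_clip, salt_shaker from where it was at the start of the episode above 0.03 m).
It also fails if it takes over 51 s, if anything falls off the work surface, if the arm or the gripper's body presses on something with over 40 N, if the wrist force passes 120 N, or if a joint passes its speed limit or range.

ROBOT

A 7-joint arm with a two-finger parallel gripper is mounted at the origin on a cart in front of the work surface, level with it; the furniture and walls round the work are solid. World frame = base frame: x ahead of the robot, y to its left, z up, the work surface at z = 0. Lengths are in m, angles in rad, forces in N, time in s.
With the tool pointing down it reaches from about 0.35 to 0.9 m from the base axis. Payload 19.9 kg.
Tool frame: the origin (TCP) lies midway between the tips of the shut fingers; the grasp point (between the pads) lies robot.hold_point_z behind it (robot.hold_point_z is the distance from the TCP to the grasp point, in m); z points along the fingers, y is the line along which they close (so a half turn about z gives the same grasp; the last joint's range is limited). The gripper opens to 85 mm and grips with 20 to 120 N. Pads are 22 mm wide; open, the fingers measure 114 mm over their backs; the gripper's body (76 mm by 85 mm) begins 54 mm behind the grasp point. The pads swing forward as they close: fully open they stand 13 mm farther back than shut.
Start: joints at [1.149, 0.417, -0.01, 1.614, 0.005, 1.111, -0.053], TCP at [0.232, -0.58, 0.231] pointing down, gripper open.
Joint ranges: [-2.81, 2.81], [-0.39, 2.02], [-1.27, 1.25], [0.06, 2.57], [-1.19, 4.33], [0.19, 2], [-2.82, 2.82]. Speed limits (rad/s): [1.89, 1.89, 2.39, 2.39, 3.01, 3.01, 3.01].

INTERFACE

Orientations are given as a unit quaternion [w, x, y, z].
In Python, from station import telemetry, optics, robot gives the robot as it stands.
- The arm moves only by the tool play_rows, never from a script. Its argument "steps" is a list of rows, each an object with "translation": the shift along the tool's x, y, z as a fraction of full scale, a list of three; "turn": the turn about the tool's z as a fraction of full scale; "grip": the finger opening in mm, from 0 to 85.4. A call has 1 to 5 rows; each row is the pose to reach, as a shift and turn from the pose commanded when the call began, along the tool's axes at that moment; what a row does not reach only later rows make up. Full scale, the value 1, is 0.2 m for a shift and pi/2 rad for a turn. A row lasts 1/10 s, in which the tool goes at most 50 mm and 8.59 degrees, less where a joint would pass 70% of its speed; a pose out of reach is approached as far as the arm can. A call with a number of a shift or a turn outside -1 to 1 is refused whole. A call with a gripper value outside its range is refused whole. The fingers move at their own pace and stop on an object; "force" is the grip in N (left out, the last holds). Time passes only in rows, so rows that repeat a pose let the fingers close. It gives the time, the measured TCP pose, the force, the opening and the grip force at its end, in the units of the state.
- telemetry.sense(): the state, without advancing time (a new reading comes with each control period).
- optics.camera(name): name is "scene" or "top"; returns a dict with "img" (400x640x3 uint8, blue, green, red), "depth" (400x640 float32, m along the optical axis (not along the pixel's ray), 0 where there is no reading), "intrinsics" (3x3 intrinsics, pixels), "distortion" ([k1, k2, p1, p2, k3] as OpenCV has them; the pictures are not rectified), "view" (4x4, takes a point from world to camera coordinates). Camera axes: x right, y down, z forward; pixel columns grow to the right and rows downward; lengths in m; the calibration is good to about 2 mm. A picture is of the moment at which its call begins.
- robot.finish_job(): hands the job in; it is judged then, once.
The state is a dict: "t": time; "q": joint angles; "qd": joint speeds; "joint_torque": joint torques, N m; "tcp_pos": TCP position; "tcp_rot": TCP orientation; "wrist_force": force on the tool from outside, world axes, zero at the start; "torque": the same for the moment, N m; "finger_gap": opening from 0.0 (shut) to 1.0 (fully open); "grip_force": force on a finger pad.
Only numpy, scipy, OpenCV 4.12 (cv2) and the standard library are available. Lean on these libraries where they do the work, as an engineer would, in place of code of your own. Each camera call takes 0.05 s, during which the arm holds its last target. There are 200 camera calls.

## Working session

There is one attempt and no reset: what is moved stays moved. The work goes in short steps, Python scripts to look and compute and a tool call to move; the robot and the scene stay as the last step left them, time stands still between calls to the robot, and variables do not carry over. Pictures are saved under pics/ and viewed, at most 10 in all, crops included, and the job is handed in when it is done.

Besides the shell and the picture viewer there is one more tool, called as name(argument=value, ...), one argument or row to a line, values as JSON. play_rows: Moves the arm, as the interface text tells. Shift numbers are shares of 0.2 m and turn numbers shares of pi/2 rad, none past 1 either way. Its arguments: {"type":"object","properties":{"steps":{"type":"array"},"force":{"type":"number"}},"required":["steps"]}

```bash
ls; mkdir -p pics; cat > h.py <<'E'
from station import telemetry, optics, robot
import numpy as np, cv2
def snap(n,f):
    c=optics.camera(n); cv2.imwrite('pics/'+f,c['img']); np.savez('pics/'+f+'.npz',**{k:np.array(v) for k,v in c.items()}); return c
def ray(c,u,v):
    p=cv2.undistortPoints(np.array([[[u,v]]],float),np.array(c['intrinsics'],float),np.array(c['distortion'],float))[0,0]
    V=np.array(c['view']);R=V[:3,:3]; return -R.T@V[:3,3], R.T@np.array([p[0],p[1],1.])
def onz(c,u,v,z):
    o,d=ray(c,u,v); return o+d*(z-o[2])/d[2]
def dep(c,u,v):
    o,d=ray(c,u,v); return o+d*float(c['depth'][int(round(v)),int(round(u))])
E
python3 - <<'E'
from h import *
print(telemetry.sense(), robot.hold_point_z)
snap('scene','s0.png');snap('top','t0.png')
E
```

```text
pics
{'t': 0.0, 'q': array([ 1.14850925,  0.41799566, -0.01031584,  1.61418428,  0.00471916,
        1.11071761, -0.05299706]), 'qd': array([-0.00092605,  0.00083157,  0.00011713, -0.0017088 ,  0.00023194,
       -0.00042618,  0.00141982]), 'joint_torque': array([ 8.72735436e-04, -8.64444494e+01,  6.78863022e-01, -4.34895980e+01,
        1.91517093e-02,  7.38447765e-03, -1.39253481e-05]), 'tcp_pos': array([ 0.23213972, -0.57990141,  0.23064244]), 'tcp_rot': array([-6.16905810e-04,  9.81926656e-01,  1.89260753e-01, -1.72938109e-04]), 'wrist_force': array([-0.17249495,  0.79160221, -0.08740882]), 'torque': array([-0.00722516, -0.00934457,  0.01455726]), 'grip_force': 0.0, 'finger_gap': 1.0053254801563334} 0.0187
```

View pics/s0.png

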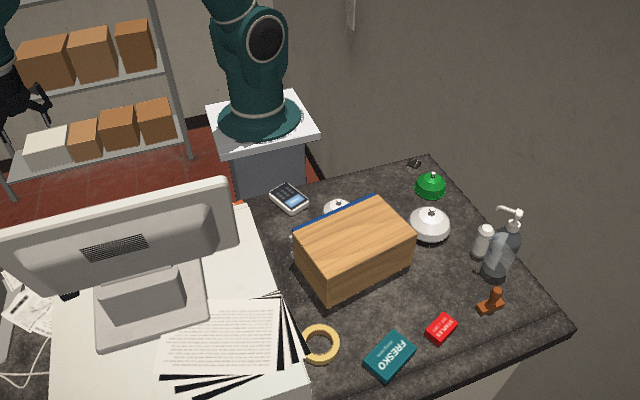

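View pics/t0.png

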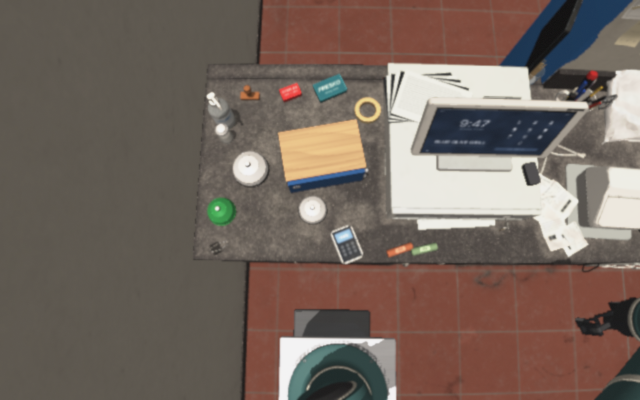

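The scene view looks from behind the cupboard. In the top view the target is the small chrome bell at (312,209). The larger decoy bell is at (250,168), the green one at (220,210), the cupboard roof spans (280–365,122–185), and the card reader is at (346,244).

```bash
python3 - <<'E'
from h import *
c=dict(np.load('pics/t0.png.npz'))
im=c['img'];hsv=cv2.cvtColor(im,cv2.COLOR_BGR2HSV)
# heights from depth
H=np.zeros((400,640,3))
uv=np.stack(np.meshgrid(np.arange(640.),np.arange(400.)),-1).reshape(-1,1,2)
p=cv2.undistortPoints(uv,c['intrinsics'].astype(float),c['distortion'].astype(float)).reshape(400,640,2)
V=c['view'];P=np.dstack([p*c['depth'][...,None],c['depth']]);P=(P-V[:3,3])@V[:3,:3]
print('cam',-V[:3,:3].T@V[:3,3])
roi=np.zeros((400,640),bool);roi[66:262,200:386]=1
def comp(m,lab,mn=15):
    n,L,s,ce=cv2.connectedComponentsWithStats(m.astype(np.uint8))
    for i in range(1,n):
        if s[i,4]>=mn:
            q=P[L==i]; print(lab,s[i],ce[i].round(1),'med',np.median(q,0).round(3),'lo',np.percentile(q,2,0).round(3),'hi',np.percentile(q,98,0).round(3))
comp(roi&(P[...,2]>.012)&(c['depth']>0),'tall')
# roof
m=(roi&(abs(P[...,2]-.11)<.008)).astype(np.uint8)
n,L,s,ce=cv2.connectedComponentsWithStats(m);i=1+np.argmax(s[1:,4])
cs=max(cv2.findContours((L==i).astype(np.uint8),0,2)[0],key=cv2.contourArea)
pts=np.array([onz(c,*q[0],.11)[:2] for q in cs],np.float32)
r=cv2.minAreaRect(pts);print('roof',r,cv2.boxPoints(r).round(3).tolist())
b=roi&(hsv[...,0]>100)&(hsv[...,0]<130)&(hsv[...,1]>130);comp(b,'blue')
# coin rolls
roi2=np.zeros_like(roi);roi2[235:262,384:445]=1;comp(roi2&(hsv[...,1]>90),'rolls')
for q in [(312,209)]: print('bell top',onz(c,*q,.06),onz(c,*q,.03))
crop=cv2.resize(im[110:262,260:450],None,fx=4,fy=4,interpolation=cv2.INTER_CUBIC);cv2.imwrite('pics/t0c.png',crop)
E
```

```text
cam [0.30710494 0.04264756 1.18090178]
tall [200  66   6  59 183] [201.5  85.8] med [0.888 0.419 0.031] lo [0.775 0.418 0.013] hi [0.947 0.422 0.06 ]
tall [382  71   4  71 135] [384.3  98.8] med [ 0.832 -0.134  0.046] lo [ 0.72  -0.137  0.012] hi [ 0.913 -0.121  0.111]
tall [313  74  34  28 542] [329.5  87.4] med [0.88  0.03  0.022] lo [ 0.845 -0.015  0.015] hi [0.918 0.074 0.027]
tall [241  85  18  15 164] [248.8  93.2] med [0.854 0.271 0.017] lo [0.845 0.248 0.012] hi [0.867 0.3   0.067]
tall [279  84  23  18 237] [289.9  91.8] med [0.866 0.149 0.02 ] lo [0.842 0.119 0.013] hi [0.889 0.18  0.026]
tall [206  92  29  52 832] [221.  116.6] med [0.757 0.333 0.09 ] lo [0.707 0.315 0.016] hi [0.791 0.365 0.183]
tall [355  97  26  26 329] [367.6 109.2] med [ 0.812 -0.087  0.019] lo [ 0.776 -0.123  0.013] hi [ 0.85  -0.049  0.024]
tall [ 278  119   90   74 4961] [322.3 155.7] med [0.636 0.049 0.109] lo [ 0.559 -0.059  0.029] hi [0.727 0.156 0.114]
tall [233 152  35  34 959] [249.8 168.4] med [0.615 0.254 0.047] lo [0.575 0.213 0.019] hi [0.664 0.302 0.072]
tall [299 196  28  28 597] [312.3
[... 202 characters left out ...]
  32  37 797] [346.5 244. ] med [ 0.407 -0.024  0.019] lo [ 0.362 -0.061  0.014] hi [0.455 0.016 0.023]
roof ((0.6473146677017212, 0.049594946205616), (0.1547013819217682, 0.22025322914123535), 10.892284393310547) [[0.5509999990463257, 0.14300000667572021], [0.5920000076293945, -0.0729999989271164], [0.7440000176429749, -0.04399999976158142], [0.7020000219345093, 0.1720000058412552]]
blue [288 169  76  22 649] [328.1 179.3] med [0.577 0.032 0.097] lo [ 0.555 -0.059  0.037] hi [0.596 0.134 0.11 ]
rolls [386 242  28  16 229] [399.3 249.5] med [ 0.394 -0.171  0.018] lo [ 0.375 -0.207 -0.003] hi [ 0.412 -0.137  0.024]
bell top [0.49848781 0.0751529  0.06      ] [0.50361001 0.07602287 0.03      ]
```

View pics/t0c.png

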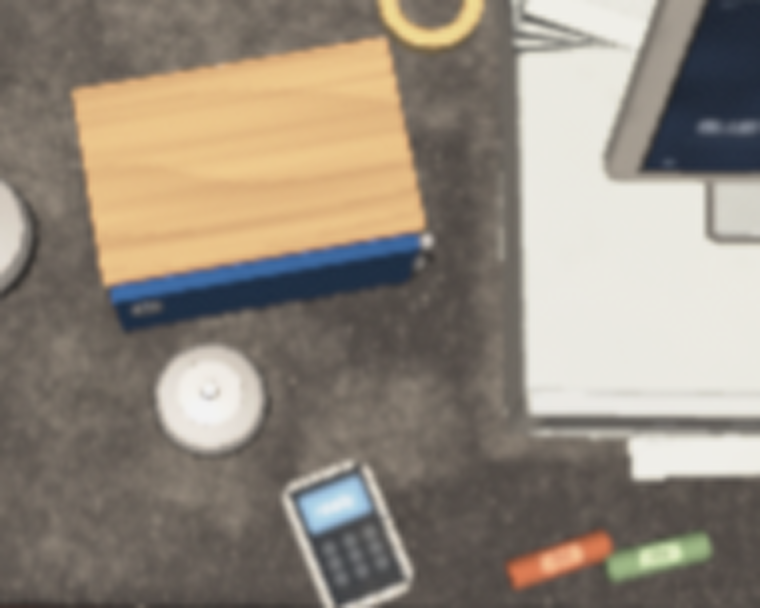

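The crop shows the steel disc at the left end of the door, at original pixel (296.7,186.7), and the hinge fitting at the right end. The bell stands just in front of the disc end. The space to the left is clear, so I'll push the bell left and slightly towards the robot, to about (0.465,0.19).

```bash
cat >> h.py <<'E'
from scipy.spatial.transform import Rotation as Ro
def rel(x,y,z,yaw=None):
    s=telemetry.sense();w=s['tcp_rot'];R=Ro.from_quat([w[1],w[2],w[3],w[0]]).as_matrix()
    cur=np.degrees(np.arctan2(R[1,0],R[0,0]))
    d=R.T@(np.array([x,y,z])-s['tcp_pos'])/.2
    print('t',round(s['t'],2),'tcp',s['tcp_pos'].round(4),'yaw',cur.round(1),'q',s['q'].round(2),'F',s['wrist_force'].round(1),'\n-> trans',d.round(3),'turn',None if yaw is None else round(-((yaw-cur+180)%360-180)/90,3))
E
python3 - <<'E'
from h import *
c=dict(np.load('pics/t0.png.npz'))
print('disc',onz(c,296.7,186.7,.073))
rel(.517,.02,.15,108)
E
```

```text
disc [0.55800979 0.11795651 0.073     ]
t 0.1 tcp [ 0.2321 -0.58    0.2307] yaw 21.8 q [ 1.15  0.42 -0.01  1.61  0.    1.11 -0.05] F [ 0.1  0.3 -1.2] 
-> trans [ 2.437 -2.255  0.406] turn -0.958
```

play_rows(
  steps=[
    {"translation": [0.17,-0.16,0],"turn": 0,"grip": 40},
    {"translation": [0.34,-0.31,0],"turn": 0,"grip": 40},
    {"translation": [0.51,-0.47,0],"turn": 0,"grip": 40},
    {"translation": [0.68,-0.63,0],"turn": 0,"grip": 40},
    {"translation": [0.85,-0.78,0],"turn": 0,"grip": 40},
  ],
)

```text
t: 0.6
tcp_pos: [0.3324, -0.3702, 0.2311]
tcp_rot: [-0.0, 0.982, 0.189, -0.0]
wrist_force: [1.7, -0.8, -0.1]
finger_gap: 0.466
grip_force: 0.0
```

play_rows(
  steps=[
    {"translation": [0.17,-0.16,0],"turn": -0.08,"grip": 40},
    {"translation": [0.34,-0.31,0],"turn": -0.16,"grip": 40},
    {"translation": [0.51,-0.47,0],"turn": -0.24,"grip": 40},
    {"translation": [0.68,-0.63,0],"turn": -0.32,"grip": 40},
    {"translation": [0.85,-0.78,0],"turn": -0.4,"grip": 40},
  ],
)

```text
t: 1.1
tcp_pos: [0.4322, -0.1623, 0.2313]
tcp_rot: [0.0, 0.874, 0.486, -0.0]
wrist_force: [0.9, -1.1, -0.5]
finger_gap: 0.472
grip_force: 0.0
```

```bash
python3 - <<'E'
from h import *
rel(.517,.015,.15,108)
E
```

```text
t 1.1 tcp [ 0.4322 -0.1623  0.2313] yaw 58.1 q [ 0.63  0.14 -0.37  1.99  0.06  1.02 -0.32] F [ 0.9 -1.1 -0.5] 
-> trans [ 0.977 -0.108  0.406] turn -0.554
```

```bash
python3 - <<'E'
from h import *
rel(.513,.008,.12,100.7)
E
```

```text
t 1.1 tcp [ 0.4322 -0.1623  0.2313] yaw 58.1 q [ 0.63  0.14 -0.37  1.99  0.06  1.02 -0.32] F [ 0.9 -1.1 -0.5] 
-> trans [ 0.936 -0.107  0.556] turn -0.473
```

play_rows(
  steps=[
    {"translation": [0.2,-0.02,0.11],"turn": -0.09,"grip": 40},
    {"translation": [0.4,-0.05,0.22],"turn": -0.18,"grip": 40},
    {"translation": [0.6,-0.07,0.33],"turn": -0.27,"grip": 40},
    {"translation": [0.78,-0.09,0.45],"turn": -0.36,"grip": 40},
    {"translation": [0.935,-0.107,0.556],"turn": -0.44,"grip": 40},
  ],
)

```text
t: 1.6
tcp_pos: [0.5137, 0.0074, 0.1189]
tcp_rot: [-0.0, 0.657, 0.753, 0.0]
wrist_force: [0.2, -0.8, 0.3]
finger_gap: 0.469
grip_force: 0.0
```

```bash
python3 - <<'E'
from h import *
rel(.513,.008,.014,100.7)
c=snap('top','t1.png')
cv2.imwrite('pics/t1c.png',cv2.resize(c['img'][110:262,200:400],None,fx=3.5,fy=3.5))
E
```

```text
t 1.6 tcp [0.5137 0.0074 0.1189] yaw 97.8 q [ 0.37  0.42 -0.53  1.97  0.28  0.83 -0.19] F [ 0.2 -0.8  0.3] 
-> trans [ 0.003 -0.003  0.525] turn -0.032
```

View pics/t1c.png

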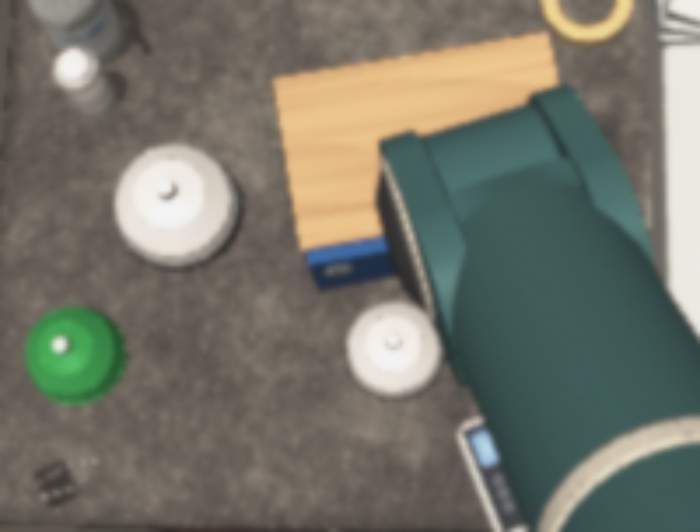

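The arm covers the right half of the cupboard. The bell is still in place at crop (394,348), and the lane to its left is free. Lowering now.

play_rows(
  steps=[
    {"translation": [0,0,0.15],"turn": -0.03,"grip": 40},
    {"translation": [0,0,0.3],"turn": -0.03,"grip": 40},
    {"translation": [0,0,0.45],"turn": -0.03,"grip": 40},
    {"translation": [0,0,0.52],"turn": -0.03,"grip": 40},
    {"translation": [0,0,0.52],"turn": -0.03,"grip": 40},
  ],
)

```text
t: 2.15
tcp_pos: [0.5124, 0.0055, 0.0148]
tcp_rot: [-0.001, 0.642, 0.767, -0.001]
wrist_force: [0.1, 0.3, 0.5]
finger_gap: 0.473
grip_force: 0.0
```

```bash
python3 - <<'E'
from h import *
rel(.485,.1515,.014,100.7)
E
```

```text
t 2.15 tcp [0.5124 0.0055 0.0148] yaw 100.1 q [ 0.3   0.59 -0.45  2.02  0.42  0.63 -0.26] F [0.1 0.3 0.5] 
-> trans [ 0.743 -0.007  0.004] turn -0.006
```

play_rows(
  steps=[
    {"translation": [0.04,0,0],"turn": 0,"grip": 40},
    {"translation": [0.08,0,0],"turn": 0,"grip": 40},
    {"translation": [0.12,0,0],"turn": 0,"grip": 40},
    {"translation": [0.16,0,0],"turn": 0,"grip": 40},
    {"translation": [0.2,0,0],"turn": 0,"grip": 40},
  ],
)

```text
t: 2.65
tcp_pos: [0.5068, 0.0455, 0.0166]
tcp_rot: [0.0, 0.642, 0.767, 0.0]
wrist_force: [1.7, -2.9, 3.7]
finger_gap: 0.467
grip_force: 1.9
```

play_rows(
  steps=[
    {"translation": [0.05,0,0],"turn": 0,"grip": 40},
    {"translation": [0.1,0,0],"turn": 0,"grip": 40},
    {"translation": [0.15,0,0],"turn": 0,"grip": 40},
    {"translation": [0.2,0,0],"turn": 0,"grip": 40},
    {"translation": [0.25,0,0],"turn": 0,"grip": 40},
  ],
)

```text
t: 3.15
tcp_pos: [0.4975, 0.0949, 0.0161]
tcp_rot: [0.0, 0.642, 0.767, -0.0]
wrist_force: [1.2, -4.4, 5.1]
finger_gap: 0.47
grip_force: 2.7
```

```bash
python3 - <<'E'
from h import *
rel(.485,.1515,.014,100.7)
c=snap('top','t2.png')
cv2.imwrite('pics/t2c.png',cv2.resize(c['img'][110:262,200:400],None,fx=3.5,fy=3.5))
E
```

```text
t 3.15 tcp [0.4975 0.0949 0.0161] yaw 100.1 q [ 0.12  0.58 -0.45  2.03  0.42  0.62 -0.44] F [ 1.2 -4.4  5.1] 
-> trans [ 0.29  -0.012  0.011] turn -0.006
```

View pics/t2c.png

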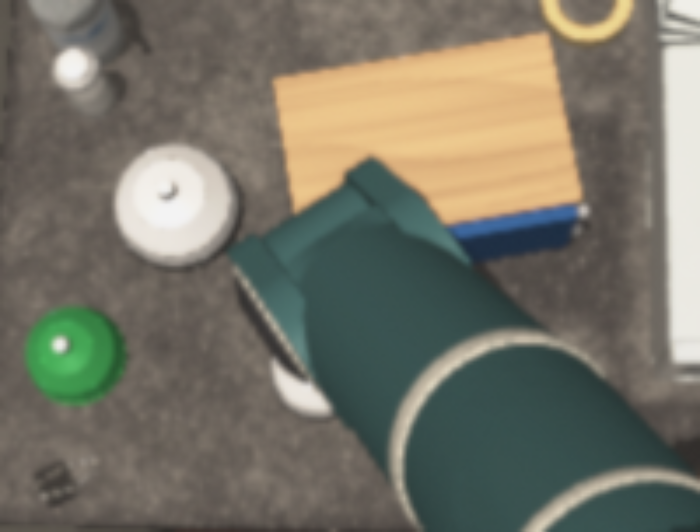

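The bell is moving left ahead of the fingers; its edge shows at crop (272,375). I'll keep pushing.

play_rows(
  steps=[
    {"translation": [0.06,0,0],"turn": 0,"grip": 40},
    {"translation": [0.12,0,0],"turn": 0,"grip": 40},
    {"translation": [0.18,0,0],"turn": 0,"grip": 40},
    {"translation": [0.24,0,0],"turn": 0,"grip": 40},
    {"translation": [0.28,0,0],"turn": 0,"grip": 40},
  ],
)

```text
t: 3.7
tcp_pos: [0.4874, 0.1507, 0.016]
tcp_rot: [-0.0, 0.642, 0.767, 0.0]
wrist_force: [0.8, -2.9, 2.1]
finger_gap: 0.469
grip_force: 1.5
```

play_rows(
  steps=[
    {"translation": [0,0,0],"turn": 0,"grip": 40},
    {"translation": [-0.1,0,0],"turn": 0,"grip": 40},
    {"translation": [-0.25,0,0],"turn": 0,"grip": 40},
    {"translation": [-0.45,0,0],"turn": 0,"grip": 20},
    {"translation": [-0.5,0,0],"turn": 0,"grip": 0},
  ],
)

```text
t: 4.2
tcp_pos: [0.5057, 0.0463, 0.0157]
tcp_rot: [0.0, 0.644, 0.765, -0.001]
wrist_force: [-0.1, 0.7, 0.4]
finger_gap: 0.14
grip_force: 0.0
```

```bash
python3 - <<'E'
from h import *
rel(.47,.10,.062,100.7)
c=snap('top','t3.png')
cv2.imwrite('pics/t3c.png',cv2.resize(c['img'][110:262,200:400],None,fx=3.5,fy=3.5))
E
```

```text
t 4.2 tcp [0.5057 0.0463 0.0157] yaw 99.9 q [ 0.21  0.58 -0.45  2.03  0.42  0.62 -0.34] F [-0.1  0.7  0.4] 
-> trans [ 0.295 -0.13  -0.232] turn -0.009
```

View pics/t3c.png

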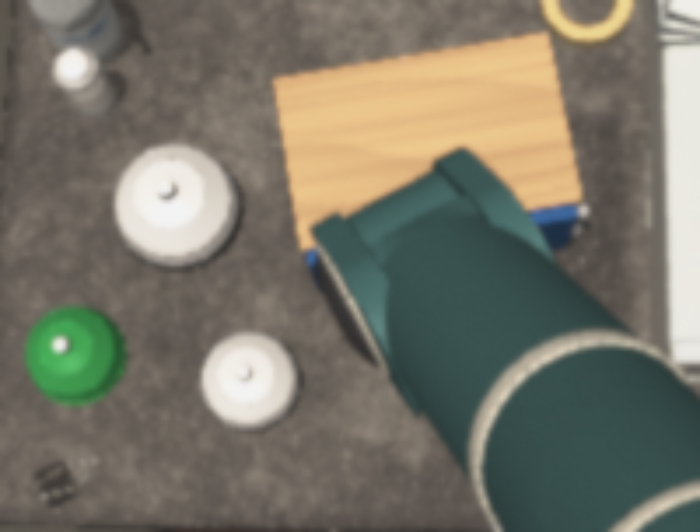

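The bell is now at crop (249,379), about (0.477,0.195) in the world and clear of the swing arc. Next I'll back out, raise and turn the tool so its narrow side faces the door.

play_rows(
  steps=[
    {"translation": [0,-0.1,-0.1],"turn": 0,"grip": 0},
    {"translation": [0.1,-0.15,-0.24],"turn": 0.08,"grip": 0},
    {"translation": [0.2,-0.18,-0.24],"turn": 0.16,"grip": 0},
    {"translation": [0.3,-0.18,-0.24],"turn": 0.24,"grip": 0},
    {"translation": [0.3,-0.18,-0.24],"turn": 0.33,"grip": 0},
  ],
)

```text
t: 4.75
tcp_pos: [0.4587, 0.1065, 0.0644]
tcp_rot: [-0.0, 0.818, 0.576, 0.001]
wrist_force: [-0.5, -1.0, 0.2]
finger_gap: 0.002
grip_force: 0.0
```

play_rows(
  steps=[
    {"translation": [0,0,0],"turn": 0.09,"grip": 0},
    {"translation": [0,0,0],"turn": 0.18,"grip": 0},
    {"translation": [0,0,0],"turn": 0.27,"grip": 0},
    {"translation": [0,0,0],"turn": 0.36,"grip": 0},
    {"translation": [0,0,0],"turn": 0.45,"grip": 0},
  ],
)

```text
t: 5.25
tcp_pos: [0.4591, 0.1042, 0.0641]
tcp_rot: [-0.0, 0.967, 0.256, -0.0]
wrist_force: [-0.1, 0.2, -0.8]
finger_gap: -0.003
grip_force: 0.0
```

```bash
python3 - <<'E'
from h import *
rel(.487,.107,.062,10.7)
E
```

```text
t 5.25 tcp [0.4591 0.1042 0.0641] yaw 29.6 q [-0.09  0.41 -0.23  2.11  0.15  0.64 -1.48] F [-0.1  0.2 -0.8] 
-> trans [0.128 0.056 0.01 ] turn 0.21
```

play_rows(
  steps=[
    {"translation": [0.06,0.03,0.005],"turn": 0.09,"grip": 0},
    {"translation": [0.128,0.056,0.01],"turn": 0.17,"grip": 0},
    {"translation": [0.128,0.056,0.01],"turn": 0.21,"grip": 0},
    {"translation": [0.128,0.056,0.01],"turn": 0.21,"grip": 0},
  ],
)

```text
t: 5.65
tcp_pos: [0.487, 0.1073, 0.0619]
tcp_rot: [-0.0, 0.995, 0.096, -0.0]
wrist_force: [-0.3, 0.5, -0.3]
finger_gap: -0.0
grip_force: 0.0
```

```bash
python3 - <<'E'
from h import *
rel(.556,.120,.062,10.7)
E
```

```text
t 5.65 tcp [0.487  0.1073 0.0619] yaw 11.0 q [-0.15  0.44 -0.15  2.05  0.1   0.66 -1.75] F [-0.3  0.5 -0.3] 
-> trans [ 0.351  0.003 -0.001] turn 0.003
```

play_rows(
  steps=[
    {"translation": [0.08,0,0],"turn": 0,"grip": 0},
    {"translation": [0.16,0,0],"turn": 0,"grip": 0},
    {"translation": [0.22,0,0],"turn": 0,"grip": 0},
    {"translation": [0.25,0,0],"turn": 0,"grip": 0},
    {"translation": [0.27,0,0],"turn": 0,"grip": 0},
  ],
)

```text
t: 6.15
tcp_pos: [0.5401, 0.117, 0.0619]
tcp_rot: [-0.0, 0.995, 0.096, -0.0]
wrist_force: [-0.6, -0.6, 0.0]
finger_gap: -0.002
grip_force: 0.0
```

play_rows(
  steps=[
    {"translation": [0.01,0,0],"turn": 0,"grip": 0},
    {"translation": [0.02,0,0],"turn": 0,"grip": 0},
    {"translation": [0.02,0,0],"turn": 0,"grip": 0},
  ],
)

```text
t: 6.45
tcp_pos: [0.544, 0.1176, 0.0621]
tcp_rot: [-0.0, 0.995, 0.096, -0.0]
wrist_force: [-0.8, -1.0, 0.3]
finger_gap: 0.004
grip_force: 0.0
```

play_rows(
  steps=[
    {"translation": [0.01,0,0],"turn": 0,"grip": 0},
    {"translation": [0.02,0,0],"turn": 0,"grip": 0},
    {"translation": [0.02,0,0],"turn": 0,"grip": 0},
  ],
)

```text
t: 6.75
tcp_pos: [0.548, 0.1184, 0.0621]
tcp_rot: [-0.0, 0.995, 0.096, -0.0]
wrist_force: [-1.7, 0.2, 0.3]
finger_gap: 0.001
grip_force: 0.0
```

play_rows(
  steps=[
    {"translation": [0.01,0,0],"turn": 0,"grip": 0},
    {"translation": [0.01,0,0],"turn": 0,"grip": 0},
  ],
)

```text
t: 6.95
tcp_pos: [0.5498, 0.1188, 0.062]
tcp_rot: [-0.0, 0.995, 0.096, -0.0]
wrist_force: [-3.7, 0.3, 0.5]
finger_gap: -0.003
grip_force: 0.0
```

play_rows(
  steps=[
    {"translation": [0.01,0,0],"turn": 0,"grip": 0},
    {"translation": [0.01,0,0],"turn": 0,"grip": 0},
  ],
)

```text
t: 7.15
tcp_pos: [0.552, 0.1193, 0.062]
tcp_rot: [-0.0, 0.995, 0.096, -0.0]
wrist_force: [-2.9, -0.5, 0.1]
finger_gap: -0.001
grip_force: 0.0
```

play_rows(
  steps=[
    {"translation": [0.01,0,0],"turn": 0,"grip": 0},
    {"translation": [0.01,0,0],"turn": 0,"grip": 0},
  ],
)

```text
t: 7.35
tcp_pos: [0.5524, 0.1191, 0.0614]
tcp_rot: [0.0, 0.995, 0.096, -0.002]
wrist_force: [-11.1, -2.5, -2.2]
finger_gap: -0.001
grip_force: 0.0
```

Force has risen to 11 N, so the door has bottomed. Backing off along the door's outward normal.

play_rows(
  steps=[
    {"translation": [-0.15,0,0],"turn": 0,"grip": 0},
    {"translation": [-0.35,0,0],"turn": 0,"grip": 0},
    {"translation": [-0.55,0,0],"turn": 0,"grip": 0},
    {"translation": [-0.7,0,-0.1],"turn": 0,"grip": 0},
    {"translation": [-0.75,0,-0.3],"turn": 0,"grip": 0},
  ],
)

```text
t: 7.85
tcp_pos: [0.4031, 0.0899, 0.1209]
tcp_rot: [0.0, 0.995, 0.096, -0.002]
wrist_force: [1.6, 0.1, 0.7]
finger_gap: -0.004
grip_force: 0.0
```

play_rows(
  steps=[
    {"translation": [0,0,-0.25],"turn": 0,"grip": 0},
    {"translation": [0,0,-0.5],"turn": 0,"grip": 0},
    {"translation": [0,0,-0.6],"turn": 0,"grip": 0},
    {"translation": [0,0,-0.6],"turn": 0,"grip": 0},
    {"translation": [0,0,-0.6],"turn": 0,"grip": 0},
  ],
)

```text
t: 8.35
tcp_pos: [0.4069, 0.0908, 0.2421]
tcp_rot: [-0.0, 0.995, 0.096, 0.001]
wrist_force: [-0.5, -0.8, -0.6]
finger_gap: 0.0
grip_force: 0.0
```

play_rows(
  steps=[
    {"translation": [0,0,0],"turn": 0,"grip": 0},
    {"translation": [0,0,0],"turn": 0,"grip": 0},
    {"translation": [0,0,0],"turn": 0,"grip": 0},
    {"translation": [0,0,0],"turn": 0,"grip": 0},
    {"translation": [0,0,0],"turn": 0,"grip": 0},
  ],
)

```text
t: 8.85
tcp_pos: [0.4066, 0.0909, 0.2419]
tcp_rot: [-0.0, 0.995, 0.096, -0.0]
wrist_force: [-0.1, 0.3, 0.5]
finger_gap: 0.004
grip_force: 0.0
```

play_rows(
  steps=[
    {"translation": [0,0,0],"turn": 0,"grip": 0},
    {"translation": [0,0,0],"turn": 0,"grip": 0},
    {"translation": [0,0,0],"turn": 0,"grip": 0},
    {"translation": [0,0,0],"turn": 0,"grip": 0},
    {"translation": [0,0,0],"turn": 0,"grip": 0},
  ],
)

```text
t: 9.35
tcp_pos: [0.4067, 0.0909, 0.2421]
tcp_rot: [-0.0, 0.995, 0.096, -0.0]
wrist_force: [-0.1, 0.4, -0.1]
finger_gap: -0.002
grip_force: 0.0
```

```bash
python3 - <<'E'
from h import *
rel(.48,.1,.062)
c=snap('top','t4.png'); d=snap('scene','s4.png')
a=cv2.resize(c['img'][110:262,200:400],(500,380));b=cv2.resize(d['img'][140:340,220:520],(300,200))
o=np.zeros((380,800,3),np.uint8);o[:,:500]=a;o[:200,500:]=b;cv2.imwrite('pics/t4c.png',o)
E
```

```text
t 9.35 tcp [0.4067 0.0909 0.2421] yaw 11.0 q [-0.11  0.03 -0.19  2.08  0.01  1.03 -1.68] F [-0.1  0.4 -0.1] 
-> trans [0.369 0.025 0.9  ] turn None
```

View pics/t4c.png

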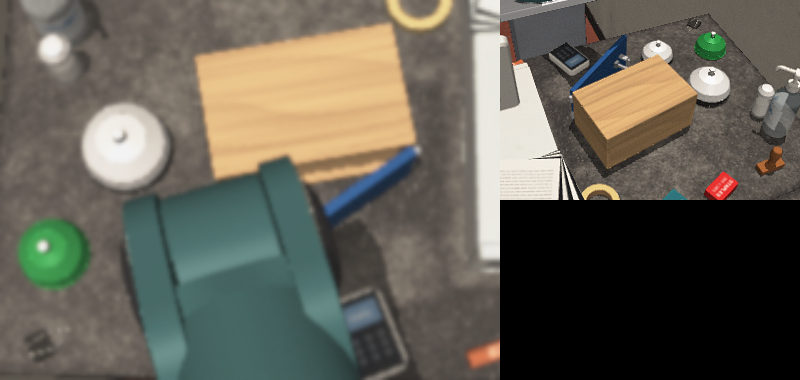

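The door stands ajar (panel at (330–415,150–215)). The scene view shows the bell upright and clear of it, and the reader is where it was. I'll let things settle for a second, then hand in.

play_rows(
  steps=[
    {"translation": [0,0,0],"turn": 0,"grip": 0},
    {"translation": [0,0,0],"turn": 0,"grip": 0},
    {"translation": [0,0,0],"turn": 0,"grip": 0},
    {"translation": [0,0,0],"turn": 0,"grip": 0},
    {"translation": [0,0,0],"turn": 0,"grip": 0},
  ],
)

```text
t: 9.95
tcp_pos: [0.4067, 0.0909, 0.2421]
tcp_rot: [-0.0, 0.995, 0.096, -0.0]
wrist_force: [0.4, -0.1, 0.3]
finger_gap: 0.004
grip_force: 0.0
```

play_rows(
  steps=[
    {"translation": [0,0,0],"turn": 0,"grip": 0},
    {"translation": [0,0,0],"turn": 0,"grip": 0},
    {"translation": [0,0,0],"turn": 0,"grip": 0},
    {"translation": [0,0,0],"turn": 0,"grip": 0},
    {"translation": [0,0,0],"turn": 0,"grip": 0},
  ],
)

```text
t: 10.45
tcp_pos: [0.4067, 0.0909, 0.2421]
tcp_rot: [-0.0, 0.995, 0.096, -0.0]
wrist_force: [-0.2, -0.4, 0.1]
finger_gap: -0.002
grip_force: 0.0
```

```bash
python3 -c "
from station import robot
print(robot.finish_job())"
```

```text
the job is handed in; nothing more can be done
None
```

I slid the bell about 120 mm left out of the door's swing, pressed the door in until it bottomed, and it sprang ajar clear of the upright bell; I handed the job in at about 10.5 s, and no verdict came back.

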